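# Sort the salvaged door buffers and shut the good ones in the chest

### The arm

A 6-joint arm with a two-finger parallel gripper is mounted at the origin on the work surface. World frame = base frame: x ahead of the robot, y to its left, z up, the work surface at z = 0. Lengths are in m, angles in degrees, forces in N, time in s.
With the tool pointing down it reaches from about 0.4 to 0.825 m from the base axis. Payload 7 kg.
Tool frame: the origin (TCP) lies between the finger pads; the fingertips stand 25 mm ahead of it and the grasp point (between the pads) lies 6 mm ahead of it; z points along the fingers, y is the line along which they close (so a half turn about z gives the same grasp; the last joint's range is limited). The gripper opens to 88 mm and grips with 3 to 60 N. Pads are 19 mm wide; open, the fingers measure 130 mm over their backs; the gripper's body (78 mm by 193 mm) begins 47 mm behind the grasp point.
Start: joints at [87.496, 20.546, 0.682, 0, -70.136, -16.507], TCP at [0.22, 0.638, 0.252] pointing down, gripper open.
Joint ranges: [-176.03, 176.03], [-82.01, 121.73], [-58.28, 71.71], [-173.87, 95.51], [-174.79, -0.11], [-173.66, 173.66]. Speed limits (degrees/s): [136.94, 136.94, 172.46, 180, 180, 180].

### API

Orientations are given as [roll, pitch, yaw] about the fixed x, y, z axes, in that order (R = Rz(yaw) Ry(pitch) Rx(roll)).
In Python, from plant import ctrl, camrig, telemetry, job gives the robot as it stands (ctrl), with the cameras (camrig), the readings (telemetry) and the job (job).
- The arm moves only by the shell command python3 drive.py 'ROWS'. ROWS is a JSON list of rows, 1 to 8 of them, each written [[dx, dy, dz], turn, opening]: dx, dy, dz in fractions of the full range, 1 being 0.5 m, then a turn about the tool's z in shares of 120 degrees (1.0 is 120 degrees), then the finger opening in m; each row is the pose to reach, as a shift and turn from the pose commanded when the command began, along the tool's axes at that moment; what a row does not reach only later rows make up. A row lasts 1/8 s, in which the tool goes at most 0.0625 m and 10.7 degrees, less where a joint would pass 70% of its speed; a pose out of reach is approached as far as the arm can. The fingers move at their own pace and stop on an object; the grip force is fixed at half the most. Time passes only in rows, so rows that do not move let the fingers close. It prints the time, the measured TCP pose, the force, the opening and the grip force at its end. No shift or turn number may pass 1 either way. Input that does not fit is refused with a message, and nothing moves.
- telemetry.get_obs(): the state, without advancing time (a new reading comes with each control period).
- camrig.snapshot(name): name is "scene" or "top"; returns a dict with "frame" (480x640x3 uint8, red, green, blue), "z_map" (480x640 float32, m along the optical axis (not along the pixel's ray), 0 where there is no reading), "fovy" (degrees; the focal length in pixels is half the picture's height over the tangent of half this angle, whatever the lens; pixels are square), "cx", "cy" (the principal point, pixels), "R" (3x3) and "t" (3): a world point X has camera coordinates R X + t. Camera axes: x right, y down, z forward; pixel columns grow to the right and rows downward; lengths in m; the calibration is good to about 2 mm. A picture is of the moment at which its call begins.
- job.close_job(): hands the job in; it is judged then, once.
The state is a dict: "clock": time; "joint_pos": joint angles; "qvel": joint speeds; "tau": joint torques, N m; "tool_pos": TCP position; "orientation": TCP orientation; "force": force on the tool from outside, world axes, zero at the start; "moment": the same for the moment, N m; "opening": finger opening in m; "gripper_force": force on a finger pad.
Only numpy, scipy, OpenCV 4.12 (cv2) and the standard library are available. Lean on these libraries where they do the work, as an engineer would, in place of code of your own. Each camera call takes 0.05 s, during which the arm holds its last target. There are 200 camera calls.

### The job

Press the rubber cap of each door buffer on the bench to feel its spring: put the tired ones that give way easily in the pink tub, and the good stiff ones in the teal chest, side by side so that none stands proud of its rim. When all the good ones are in, close the chest's lid right down, and only then slide its barrel bolt fully home into the keeper. Leave the jar, the tin and the screwdriver where they are.

Things in the scene. Friction and masses are not known exactly. Their poses are not given: they have to be found in the camera images.
- buffer1: sprung door buffer; a start has 4 to 6 of the six, all looking alike, standing on the bench: round steel flange 44 mm across, 5 mm thick; steel barrel 30 mm across up to 36 mm height; 12 mm rod; black rubber cap 22 mm across, 10 mm thick, top at 58 mm; about 0.13 kg. Origin: centre of the flange's underside, z up through the cap. For its spring see buffer2
- buffer2: sprung door buffer, shape as buffer1. Spring of all buffers: the cap presses in up to 11 mm and springs back. A stiff (good) one starts to give at 6 to 8 N and pushes back with 12 to 16 N when 8 mm in; a weak (tired) one starts to give at 1 to 2 N and pushes back with 3 to 5 N when 8 mm in. Which is which (this one too) cannot be seen, only felt
- buffer3: sprung door buffer, shape as buffer1, stiff or weak as told at buffer2; may be absent
- buffer4: sprung door buffer, shape as buffer1, stiff or weak as told at buffer2; may be absent
- buffer5: sprung door buffer, shape as buffer1, stiff or weak as told at buffer2; may be absent
- buffer6: sprung door buffer, shape as buffer1, stiff or weak as told at buffer2; may be absent
- chest: fixed teal plywood chest, 180 (x) x 270 (y) x 87 mm high. Origin: centre of its underside; its +x side has the hinges, -x faces the robot. Its hinged lid covers y = -135 to +62 mm; from y = +64 to +135 the top is a fixed deck, flush with the shut lid at 87 mm. Chest and tub stand left and right of the buffers, either way round
- chest_in (a point): centre of the inner floor of the compartment under the lid, 8 mm above the bench; axes as the chest (chest frame 0, -35, 8 mm). The compartment is 160 (x) x 180 (y) mm inside, walls 10 mm, rim 67 mm above this floor: a buffer fits standing (58 mm) or lying on the floor, but not on top of another
- keeper (a point): middle of the steel keeper on the chest's deck, a loop 26 (x) x 20 (y) mm, its top 19 mm above the deck, at x = -75, y = +79 mm in the chest's frame; the bolt slides into it
- chest_lid (a joint): hinged teal lid, 195 (x) x 197 (y) x 12 mm; rad: 0 = shut, starts open at 1.5 to 1.72 (upright). Hinge line along the chest's y at x = +90 mm, 75 mm above the bench, in the plane of the lid's underside. A friction stay (about 0.5 N m) holds it at any angle, so it must be pushed all the way down. Shut, it reaches to x = -105 (15 mm beyond the front wall), top face at 87 mm
- lid_push (a point): point on the lid's outer (top) face, 15 mm from its free edge, 180 mm from the hinge line, at y = -100 mm in the chest's frame and clear of the bolt: a good place to push the lid over and down. Axes are the lid's: z out of the outer face, -x towards the free edge; parallel to the chest's when shut
- chest_bolt (a joint): steel barrel bolt on the lid's outer face, sliding along the chest's +y towards the keeper; m: 0 = fully drawn back (starts 0 to 0.005), 0.034 = fully home in the keeper. Friction about 2 N, stays where left
- bolt_knob (a point): centre of the top of the bolt's brass knob, an upright pin 14 mm across on the 10 mm rod. Lid shut: knob top 125 mm above the bench (38 mm above the lid), at x = -75, y = -17 mm + the bolt's travel in the chest's frame. Two barrel guides (20 mm in x, 14 mm in y, tops 16 mm above the lid's face) stand at x = -75, y = -50 and +46 mm
- tub: fixed round pink rubber tub for the weak buffers, 200 mm across the rim, 176 mm across the foot, 70 mm high, wall and floor 5 mm. Origin: centre of its underside. Two small handles rise to 87 mm at its rim at its own +y and -y
- jar: glass jar with brass lid, 60 mm across, 75 mm tall; bystander; origin under its centre
- tin: tin with a yellow label, 74 mm across, 80 mm tall; bystander; origin under its centre
- screwdriver: stubby screwdriver, 150 mm long, lying across the far side of the bench; bystander

How it is judged (in metres and radians):
On the way, in this order (a step that is already met when the one before it is completed fails the run):
1. every stiff buffer is in the chest's compartment and the lid is shut, with the bolt still drawn back ((contact force between buffer1_cap_c2 and buffer1_c2 below 4 N or (x of buffer1 in the frame of chest between -0.08 and 0.08 m and y of buffer1 in the frame of chest between -0.125 and 0.055 m and z of buffer1 in the frame of chest below 0.07 m)) and (contact force between buffer2_cap_c2 and buffer2_c2 below 4 N or (x of buffer2 in the frame of chest between -0.08 and 0.08 m and y of buffer2 in the frame of chest between -0.125 and 0.055 m and z of buffer2 in the frame of chest below 0.07 m)) and (contact force between buffer3_cap_c2 and buffer3_c2 below 4 N or (x of buffer3 in the frame of chest between -0.08 and 0.08 m and y of buffer3 in the frame of chest between -0.125 and 0.055 m and z of buffer3 in the frame of chest below 0.07 m)) and (contact force between buffer4_cap_c2 and buffer4_c2 below 4 N or (x of buffer4 in the frame of chest between -0.08 and 0.08 m and y of buffer4 in the frame of chest between -0.125 and 0.055 m and z of buffer4 in the frame of chest below 0.07 m)) and (contact force between buffer5_cap_c2 and buffer5_c2 below 4 N or (x of buffer5 in the frame of chest between -0.08 and 0.08 m and y of buffer5 in the frame of chest between -0.125 and 0.055 m and z of buffer5 in the frame of chest below 0.07 m)) and (contact force between buffer6_cap_c2 and buffer6_c2 below 4 N or (x of buffer6 in the frame of chest between -0.08 and 0.08 m and y of buffer6 in the frame of chest between -0.125 and 0.055 m and z of buffer6 in the frame of chest below 0.07 m)) and value of joint chest_lid below 0.04 rad and value of joint chest_bolt below 0.012 m), for 0.2 s.
2. the bolt is fully home in the keeper with the lid shut (value of joint chest_lid below 0.04 rad and value of joint chest_bolt above 0.028 m), for 0.2 s.
At the end, for the whole second after the job is handed in: every stiff buffer (its spring holds the collar inside its barrel against the stop with over 4 N at rest) lies or stands inside the chest's compartment, every weak buffer inside the tub (below its rim), all at rest; the lid is shut (below 0.04 rad) and the bolt home (at least 28 of its 34 mm) (all of step 2 and ((contact force between buffer1_cap_c2 and buffer1_c2 above 4 N and x of buffer1 in the frame of chest between -0.08 and 0.08 m and y of buffer1 in the frame of chest between -0.125 and 0.055 m and z of buffer1 in the frame of chest below 0.07 m) or (contact force between buffer1_cap_c2 and buffer1_c2 below 4 N and horizontal distance between buffer1 and tub below 0.095 m and z of buffer1 in the frame of tub below 0.066 m)) and ((contact force between buffer2_cap_c2 and buffer2_c2 above 4 N and x of buffer2 in the frame of chest between -0.08 and 0.08 m and y of buffer2 in the frame of chest between -0.125 and 0.055 m and z of buffer2 in the frame of chest below 0.07 m) or (contact force between buffer2_cap_c2 and buffer2_c2 below 4 N and horizontal distance between buffer2 and tub below 0.095 m and z of buffer2 in the frame of tub below 0.066 m)) and ((contact force between buffer3_cap_c2 and buffer3_c2 above 4 N and x of buffer3 in the frame of chest between -0.08 and 0.08 m and y of buffer3 in the frame of chest between -0.125 and 0.055 m and z of buffer3 in the frame of chest below 0.07 m) or (contact force between buffer3_cap_c2 and buffer3_c2 below 4 N and horizontal distance between buffer3 and tub below 0.095 m and z of buffer3 in the frame of tub below 0.066 m)) and ((contact force between buffer4_cap_c2 and buffer4_c2 above 4 N and x of buffer4 in the frame of chest between -0.08 and 0.08 m and y of buffer4 in the frame of chest between -0.125 and 0.055 m and z of buffer4 in the frame of chest below 0.07 m) or (contact force between buffer4_cap_c2 and buffer4_c2 below 4 N and horizontal distance between buffer4 and tub below 0.095 m and z of buffer4 in the frame of tub below 0.066 m)) and ((contact force between buffer5_cap_c2 and buffer5_c2 above 4 N and x of buffer5 in the frame of chest between -0.08 and 0.08 m and y of buffer5 in the frame of chest between -0.125 and 0.055 m and z of buffer5 in the frame of chest below 0.07 m) or (contact force between buffer5_cap_c2 and buffer5_c2 below 4 N and horizontal distance between buffer5 and tub below 0.095 m and z of buffer5 in the frame of tub below 0.066 m)) and ((contact force between buffer6_cap_c2 and buffer6_c2 above 4 N and x of buffer6 in the frame of chest between -0.08 and 0.08 m and y of buffer6 in the frame of chest between -0.125 and 0.055 m and z of buffer6 in the frame of chest below 0.07 m) or (contact force between buffer6_cap_c2 and buffer6_c2 below 4 N and horizontal distance between buffer6 and tub below 0.095 m and z of buffer6 in the frame of tub below 0.066 m)) and linear speed of each of buffer1, buffer2, buffer3, buffer4, buffer5, buffer6 below 0.03 m/s); the robot touches nothing.
It fails at once if the bolt is pushed out (more than 12 mm) while the lid is still open (value of joint chest_bolt above 0.012 m and value of joint chest_lid above 0.1 rad).
It fails at once if the jar is moved more than 3 cm (distance of jar from where it was at the start of the episode above 0.03 m).
It fails at once if the tin is moved more than 3 cm (distance of tin from where it was at the start of the episode above 0.03 m).
It fails at once if the screwdriver is moved more than 3 cm (distance of screwdriver from where it was at the start of the episode above 0.03 m).
Of buffer1, buffer2, buffer3, buffer4, buffer5, buffer6 only 4 to 6 are there at a start; the rules pass over those that are not, and their reading is None.
At some moment in a run one of buffer1, buffer2, buffer3, buffer4, buffer5, buffer6 may be knocked a few centimetres aside while the robot is not near it.
Once in a run the grip may slacken for a moment while it holds something.
It also fails if it takes over 210 s, if anything falls off the work surface, if the arm or the gripper's body presses on something with over 40 N, if the wrist force passes 120 N, or if a joint passes its speed limit or range.

## Working session

There is one attempt and no reset: what is moved stays moved. The work goes in short steps, Python scripts to look and compute and a shell command to move; the robot and the scene stay as the last step left them, time stands still between calls to the robot, and variables do not carry over. Pictures are saved under pics/ and viewed, at most 14 in all, crops included, and the job is handed in when it is done.

```bash
ls; mkdir -p pics
cat > h.py <<'E'
import numpy as np, cv2
from plant import ctrl, camrig, telemetry, job
def snap(n,save=None):
    s=camrig.snapshot(n)
    if save: cv2.imwrite('pics/'+save,cv2.cvtColor(s['frame'],cv2.COLOR_RGB2BGR))
    return s
def f(s): return s['frame'].shape[0]/2/np.tan(np.radians(s['fovy']/2))
def ray(s,u,v):
    d=np.array([(u-s['cx'])/f(s),(v-s['cy'])/f(s),1.]); R=np.array(s['R']);return -R.T@s['t'],R.T@d
def onplane(s,u,v,z):
    o,d=ray(s,u,v);return o+d*(z-o[2])/d[2]
def cloud(s):
    v,u=np.mgrid[:480,:640];z=s['z_map'];c=np.stack([(u-s['cx'])/f(s)*z,(v-s['cy'])/f(s)*z,z],-1)
    return (c-np.array(s['t']))@np.array(s['R'])
E
python3 - <<'E'
from h import *
for n in('scene','top'):
    s=snap(n,n+'0.png'); print(n,s['fovy'],s['cx'],s['cy'],(-np.array(s['R']).T@s['t']).round(3),(np.array(s['z_map'])>0).mean())
print(telemetry.get_obs())
E
```

```text
drive.py
pics
plant.py
scene 50.55214263984775 324.64162144762355 235.74901492572474 [1.305 0.048 0.858] 0.99603515625
top 45.22877767535556 322.3170722764409 246.14548403683614 [ 0.395 -0.004  1.36 ] 0.9959049479166666
{'clock': 0.1, 'joint_pos': array([ 8.74980426e+01,  2.05844016e+01,  6.41085493e-01, -1.70482422e-02,
       -7.01362851e+01, -1.65055316e+01]), 'qvel': array([ 0.008397  , -0.16764495,  0.12070988,  0.05487772,  0.01729992,
        0.01492811]), 'tau': array([-9.55358300e-04, -5.84163237e+01,  2.93750185e+01,  7.01546699e+00,
        1.01862327e-02, -6.37491348e-05]), 'tool_pos': array([0.21975367, 0.63781782, 0.25076726]), 'orientation': array([ 1.79919125e+02, -7.25009457e-03, -1.90132877e+01]), 'force': array([ 0.15106359,  0.67347458, -0.83542832]), 'moment': array([ 0.00947808, -0.00635988,  0.01593588]), 'gripper_force': 0.0, 'opening': 0.0875223715438314}
```

View pics/top0.png

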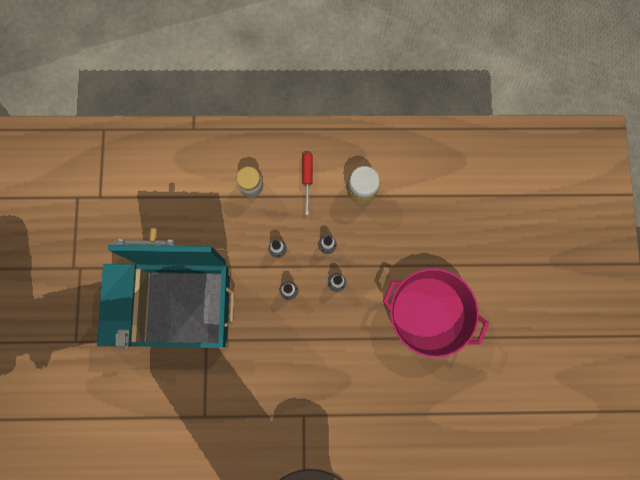

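View pics/scene0.png

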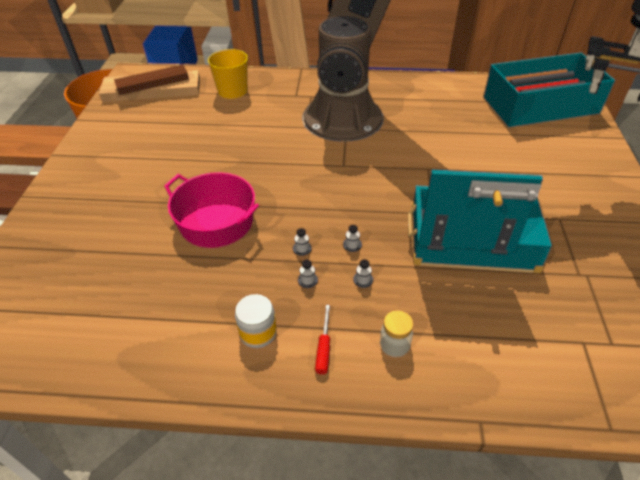

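```bash
cat >> h.py <<'E'
def caps(s):
    P=cloud(s); g=s['frame'].max(2)
    m=((g<60)&(P[...,2]>.045)&(P[...,2]<.07)&(P[...,0]>.35)&(P[...,0]<.75)&(abs(P[...,1])<.32)).astype(np.uint8)
    n,l,st,c=cv2.connectedComponentsWithStats(m)
    return [(c[i],P[l==i][:,2].max(),np.median(P[l==i],0),st[i,4]) for i in range(1,n) if st[i,4]>12]
def tri(s1,p,s2,q):
    o1,d1=ray(s1,*p);o2,d2=ray(s2,*q)
    a=np.linalg.lstsq(np.stack([d1,-d2],1),o2-o1,rcond=None)[0]
    A,B=o1+a[0]*d1,o2+a[1]*d2; return (A+B)/2,np.linalg.norm(A-B)
E
python3 - <<'E'
from h import *
np.set_printoptions(precision=4,suppress=True)
t=snap('top');s=snap('scene')
for v in(t,s):
    print('--')
    for c,z,m,a in caps(v): print(c,z,m,a,onplane(v,*c,.056))
for v in(t,s):
    P=cloud(v);h=cv2.cvtColor(v['frame'],cv2.COLOR_RGB2HSV)
    near=(P[...,0]>.3)&(P[...,0]<.8)&(abs(P[...,1])<.6)
    teal=near&(h[...,0]>80)&(h[...,0]<100)&(h[...,1]>120)
    hist=np.histogram(P[teal][:,2],np.arange(0,.32,.01)); print(hist[0])
    for lo,hi in((.08,.094),(.068,.08)):
        q=P[teal&(P[...,2]>lo)&(P[...,2]<hi)]
        if len(q)>30:
            r=cv2.minAreaRect(q[:,:2].astype(np.float32));print(lo,np.median(q[:,2]),len(q),r, cv2.boxPoints(r))
    up=P[teal&(P[...,2]>.11)]; print('lid',np.percentile(up,[2,50,98],axis=0))
    pink=near&((h[...,0]>160)&(h[...,0]<178))&(h[...,1]>150)
    q=P[pink&(P[...,2]>.063)&(P[...,2]<.076)]; print('tub rim',len(q),np.median(q[:,2]),cv2.minEnclosingCircle(q[:,:2].astype(np.float32)))
    q=P[pink&(P[...,2]>.078)]; print('handles',np.percentile(q,[2,98],axis=0) if len(q) else 0)
    hi=near&(P[...,0]>.6)&(P[...,2]>.06)&(P[...,2]<.09)&~teal&~pink
    n,l,st,c=cv2.connectedComponentsWithStats(hi.astype(np.uint8))
    for i in range(1,n):
        if st[i,4]>60: print('obj',np.median(P[l==i],0),st[i,4])
E
```

```text
--
[327.3462 240.4808] 0.06609331750564781 [ 0.6257 -0.0448  0.0597] 52 [ 0.6264 -0.0456  0.056 ]
[275.6346 244.5192] 0.06407616016841923 [0.6175 0.0723 0.0602] 52 [0.6178 0.0731 0.056 ]
[176.1515 270.6061] 0.06968811937286205 [0.5593 0.2999 0.0523] 33 [0.5595 0.2981 0.056 ]
[226.5455 277.2727] 0.06946789921919204 [0.5427 0.1841 0.0564] 33 [0.5433 0.184  0.056 ]
[197.5 271. ] 0.06106684918724062 [0.5579 0.2492 0.0576] 14 [0.5582 0.2499 0.056 ]
[337.4074 279.5185] 0.06645788558657628 [ 0.5356 -0.0675  0.0594] 54 [ 0.536  -0.0674  0.056 ]
[287.4364 288.0364] 0.06558595614166554 [0.5173 0.0468 0.0595] 55 [0.5176 0.0462 0.056 ]
[225.42 305.58] 0.06957675320150676 [0.4807 0.1852 0.058 ] 50 [0.4794 0.1855 0.056 ]
[224.1613 336.129 ] 0.06993879107769611 [0.414  0.1868 0.0586] 31 [0.4115 0.1871 0.056 ]
--
[415.  218.5] 0.057659179179179024 [0.4724 0.1855 0.0519] 14 [0.4783 0.1846 0.056 ]
[352.75   228.9167] 0.06278922004636962 [0.523  0.0467 0.0587] 36 [0.5196 0.0462 0.056 ]
[300.8824 232.5294] 0.062232458750039014 [ 0.5413 -0.0662  0.0593] 34 [ 0.5377 -0.0669  0.056 ]
[416.1333 241.2   ] 0.
[... 1290 characters left out ...]
76900736792389 1245 ((0.5588028430938721, 0.34347498416900635), (0.12272684276103973, 0.3023122251033783), 26.95414161682129) [[0.4356 0.4504]
 [0.5726 0.1809]
 [0.682  0.2366]
 [0.545  0.506 ]]
0.068 0.07568816093293339 457 ((0.4887724220752716, 0.31939083337783813), (0.2701219320297241, 0.1903705596923828), 87.71367645263672) [[0.3883 0.1882]
 [0.5785 0.1806]
 [0.5893 0.4505]
 [0.3991 0.4581]]
lid [[0.5753 0.1852 0.1142]
 [0.5804 0.2651 0.1915]
 [0.5843 0.3746 0.2714]]
tub rim 741 0.069365728274496 ((0.46155476570129395, -0.2797086238861084), 0.10875876247882843)
handles [[ 0.3936 -0.3921  0.0786]
 [ 0.53   -0.1687  0.09  ]]
obj [ 0.7707 -0.1295  0.0802] 1155
obj [0.7765 0.1361 0.0756] 664
```

```bash
cat > go.py <<'E'
import sys,numpy as np
from scipy.spatial.transform import Rotation as R
from plant import ctrl, camrig, telemetry, job
# go.py x y z yaw [x y z yaw ...]: shifts in tool axes from the present pose
o=telemetry.get_obs(); M=R.from_euler('xyz',o['orientation'],degrees=True)
a=np.array(sys.argv[1:],float).reshape(-1,4)
for p in a:
    t=-(p[3]-o['orientation'][2]); t=(t+90)%180-90
    print((M.inv().apply(p[:3]-o['tool_pos'])).round(4),'turn',round(t,1))
E
python3 go.py .40 .34 .25 -10 .519 .046 .12 -1.3
```

```text
[0.2674 0.2229 0.0012] turn -9.0
[0.4757 0.462  0.1315] turn -17.7
```

The manual's scale: shifts go in shares of 0.5 m and turns go in shares of 120 degrees. Converting my numbers, 0.267 m / 0.5 = 0.534, 0.225 m / 0.5 = 0.45, -9 degrees / 120 = -0.075.

```bash
python3 drive.py '[[[0.08, 0.07, 0], -0.0167, 0], [[0.18, 0.15, 0], -0.025, 0], [[0.26, 0.22, 0], -0.0417, 0], [[0.36, 0.3, 0], -0.05, 0], [[0.45, 0.37, 0], -0.0667, 0], [[0.534, 0.446, 0], -0.075, 0], [[0.534, 0.446, 0], -0.075, 0]]'; python3 go.py .519 .046 .12 -1.3
```

```text
clock: 1.08
tool_pos: [0.4008, 0.3373, 0.2518]
orientation: [-180.0, 0.0, -10.2]
force: [-0.3, 1.0, -0.1]
opening: 0.0232
gripper_force: 0.0
[0.168  0.2657 0.1318] turn -8.9
```

Converted, 0.2657 m / 0.5 = 0.5314, 0.237 m / 0.5 = 0.474, -9 degrees / 120 = -0.075.

```bash
python3 drive.py '[[[0.06, 0.096, 0.04], -0.0167, 0], [[0.12, 0.192, 0.08], -0.0333, 0], [[0.18, 0.288, 0.12], -0.0417, 0], [[0.24, 0.38, 0.16], -0.0583, 0], [[0.3, 0.474, 0.22], -0.075, 0], [[0.336, 0.5314, 0.262], -0.075, 0], [[0.336, 0.5314, 0.262], -0.075, 0], [[0.336, 0.5314, 0.262], -0.075, 0]]'; python3 go.py .519 .046 .09 -1.3  .519 .046 .0755 -1.3
```

```text
clock: 2.08
tool_pos: [0.5192, 0.05, 0.1207]
orientation: [180.0, -0.0, -1.0]
force: [-0.1, 0.6, 0.2]
opening: 0.0004
gripper_force: 0.0
[-0.0002  0.004   0.0307] turn 0.3
[-0.0002  0.004   0.0452] turn 0.3
```

Converted, 0.03 m / 0.5 = 0.06, 0.015 m / 0.5 = 0.03.

```bash
python3 drive.py '[[[0, 0.008, 0.03], 0, 0], [[0, 0.008, 0.06], 0, 0], [[0, 0.008, 0.06], 0, 0]]';python3 drive.py '[[[0, 0, 0.01], 0, 0], [[0, 0, 0.02], 0, 0], [[0, 0, 0.028], 0, 0], [[0, 0, 0.028], 0, 0], [[0, 0, 0.028], 0, 0]]'; python3 drive.py '[[[0, 0, -0.06], 0, 0], [[0, 0, -0.12], 0, 0.06], [[0, 0, -0.12], 0, 0.06]]'; python3 go.py .519 .046 .036 -1.3
```

```text
clock: 2.45
tool_pos: [0.5178, 0.0455, 0.0891]
orientation: [179.9, 0.1, -1.0]
force: [0.0, 0.2, 0.8]
opening: 0.0001
gripper_force: 0.0
clock: 3.08
tool_pos: [0.5192, 0.0457, 0.0769]
orientation: [-180.0, -0.0, -1.0]
force: [-0.3, 1.7, 3.2]
opening: 0.0003
gripper_force: 1.6
clock: 3.45
tool_pos: [0.52, 0.0458, 0.1387]
orientation: [-179.9, -0.2, -1.0]
force: [0.5, -0.3, 0.2]
opening: 0.015
gripper_force: 0.0
[-1.400e-03 -1.000e-04  1.027e-01] turn 0.3
```

Converted, 0.102 m / 0.5 = 0.204, 0.07 m / 0.5 = 0.14.

```bash
python3 drive.py '[[[-0.002, 0, 0.02], 0, 0.07], [[-0.002, 0, 0.08], 0, 0.07], [[-0.002, 0, 0.14], 0, 0.07], [[-0.002, 0, 0.204], 0, 0.07], [[-0.002, 0, 0.204], 0, 0.07]]';python3 drive.py '[[[0, 0, 0], 0, 0.0], [[0, 0, 0], 0, 0], [[0, 0, 0], 0, 0], [[0, 0, 0], 0, 0]]'; python3 drive.py '[[[0, 0, -0.1], 0, 0], [[0, 0, -0.18], 0, 0], [[0, 0, -0.18], 0, 0]]'; python3 go.py .44 -.25 .13 -1.3 .44 -.25 .055 -1.3
```

```text
clock: 4.08
tool_pos: [0.515, 0.0442, 0.0312]
orientation: [179.8, 0.4, -1.0]
force: [-0.0, 0.3, -0.5]
opening: 0.0646
gripper_force: 0.0
clock: 4.58
tool_pos: [0.5182, 0.0457, 0.0352]
orientation: [-180.0, -0.1, -1.0]
force: [0.5, 0.5, -0.4]
opening: 0.0356
gripper_force: 0.0
clock: 4.95
tool_pos: [0.5199, 0.0463, 0.1282]
orientation: [-179.8, -0.4, -1.0]
force: [-0.2, 0.2, 0.5]
opening: 0.0056
gripper_force: 0.0
[-0.0748  0.2976 -0.0032] turn 0.3
[-0.0753  0.2979  0.0718] turn 0.3
```

```bash
cat >> h.py <<'E'
def both():
    t=snap('top');s=snap('scene');ct=[c for c in caps(t)];cs=[c for c in caps(s)]
    for a in ct:
        for b in cs:
            p,e=tri(t,a[0],s,b[0])
            if e<.006 and .045<p[2]<.066: print(p.round(4),'gap',round(e,4),'px',a[0].round(),b[0].round(),a[3],b[3])
    return t,s
if __name__=='__main__': both()
E
python3 h.py
python3 - <<'E'
from h import *
s=snap('scene');cv2.imwrite('pics/s1.png',cv2.resize(s['frame'][180:310,230:430,::-1],None,fx=3,fy=3))
E
```

```text
[ 0.6267 -0.046   0.0554] gap 0.0007 px [327. 240.] [306. 264.] 50 40
[ 0.536  -0.0671  0.0546] gap 0.0008 px [337. 280.] [301. 232.] 54 29
[0.3992 0.189  0.046 ] gap 0.0001 px [224. 342.] [415. 198.] 15 18
```

View pics/s1.png

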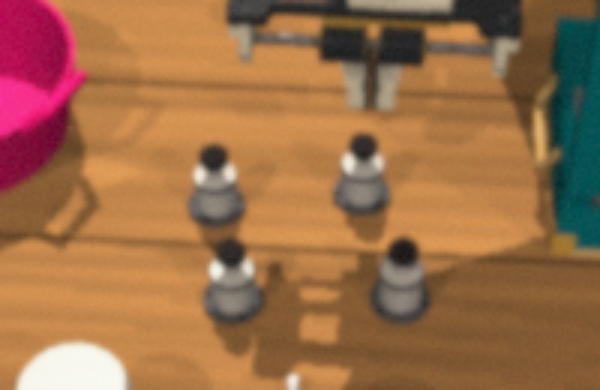

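Converted, 0.092 m / 0.5 = 0.184, 0.06 m / 0.5 = 0.12.

```bash
python3 drive.py '[[[-0.002, 0, 0], 0, 0.05], [[-0.002, 0, 0], 0, 0.05], [[-0.002, 0, 0], 0, 0.05], [[-0.002, 0, 0], 0, 0.05], [[-0.002, 0, 0], 0, 0.05], [[-0.002, 0, 0.06], 0, 0.05], [[-0.002, 0, 0.12], 0, 0.05], [[-0.002, 0, 0.184], 0, 0.05]]';python3 drive.py '[[[0, 0, 0], 0, 0.05], [[0, 0, 0], 0, 0.0], [[0, 0, 0], 0, 0], [[0, 0, 0], 0, 0], [[0, 0, 0], 0, 0], [[0, 0, 0], 0, 0]]'; python3 drive.py '[[[0, 0, -0.1], 0, 0], [[0, 0, -0.18], 0, 0], [[0, 0, -0.18], 0, 0]]'; python3 go.py .44 -.25 .13 -1.3 .44 -.25 .055 -1.3
```

```text
clock: 6.1
tool_pos: [0.5172, 0.0457, 0.032]
orientation: [-180.0, -0.1, -1.0]
force: [0.2, -0.3, -0.2]
opening: 0.05
gripper_force: 0.0
clock: 6.85
tool_pos: [0.5175, 0.0457, 0.0338]
orientation: [-180.0, -0.1, -1.0]
force: [-1.2, -1.4, 5.6]
opening: 0.0295
gripper_force: 30.0
clock: 7.22
tool_pos: [0.5188, 0.0464, 0.1261]
orientation: [-179.8, -0.4, -1.0]
force: [-0.2, -0.2, -0.9]
opening: 0.0291
gripper_force: 30.0
[-0.0737  0.2977 -0.0052] turn 0.3
[-0.0742  0.2979  0.0698] turn 0.3
```

Converted, 0.328 m / 0.5 = 0.656, 0.28 m / 0.5 = 0.56.

```bash
python3 drive.py '[[[-0.04, 0.11, 0], 0, 0], [[-0.08, 0.22, 0], 0, 0], [[-0.12, 0.33, 0], 0, 0], [[-0.16, 0.44, 0], 0, 0], [[-0.19, 0.56, 0], 0, 0], [[-0.198, 0.656, 0], 0, 0], [[-0.198, 0.656, 0], 0, 0], [[-0.198, 0.656, 0], 0, 0]]'; python3 go.py .415 -.28 .051 -1.3
```

```text
clock: 8.22
tool_pos: [0.4114, -0.2805, 0.1218]
orientation: [-180.0, 0.1, -1.1]
force: [0.3, -0.4, -1.6]
opening: 0.0297
gripper_force: 30.0
[ 0.0037 -0.0005  0.0708] turn 0.2
```

Converted, 0.07 m / 0.5 = 0.14, 0.035 m / 0.5 = 0.07.

```bash
python3 drive.py '[[[0.008, 0, 0.07], 0, 0], [[0.008, 0, 0.14], 0, 0], [[0.008, 0, 0.14], 0, 0], [[0.008, 0, 0.14], 0, 0.05], [[0.008, 0, 0.14], 0, 0.05], [[0.008, 0, 0.14], 0, 0.05], [[0.008, 0, 0.14], 0, 0.05]]'; python3 drive.py '[[[0, 0, -0.08], 0, 0.05], [[0, 0, -0.16], 0, 0.05], [[0, 0, -0.16], 0, 0.02], [[0, 0, -0.16], 0, 0]]'; python3 go.py .536 -.067 .11 -1.3
```

```text
clock: 9.1
tool_pos: [0.4164, -0.2809, 0.0532]
orientation: [180.0, -0.1, -1.0]
force: [0.9, 0.4, 0.3]
opening: 0.05
gripper_force: 0.0
clock: 9.6
tool_pos: [0.4158, -0.2806, 0.1325]
orientation: [-180.0, -0.0, -1.0]
force: [-0.2, -0.6, -0.7]
opening: 0.0354
gripper_force: 0.0
[ 0.1163 -0.2158  0.0226] turn 0.3
```

Converted, -0.2158 m / 0.5 = -0.4316, -0.2 m / 0.5 = -0.4.

```bash
python3 drive.py '[[[0.06, -0.1, 0], 0, 0], [[0.12, -0.2, 0], 0, 0], [[0.17, -0.3, 0], 0, 0], [[0.22, -0.4, 0.02], 0, 0], [[0.2326, -0.4316, 0.04], 0, 0], [[0.2326, -0.4316, 0.044], 0, 0], [[0.2326, -0.4316, 0.044], 0, 0]]'; python3 go.py .536 -.067 .0755 -1.3
```

```text
clock: 10.48
tool_pos: [0.5352, -0.0679, 0.1098]
orientation: [180.0, 0.1, -1.0]
force: [-0.4, -0.4, -1.0]
opening: 0.0005
gripper_force: 0.0
[ 0.0009 -0.0009  0.0343] turn 0.3
```

Converted, 0.034 m / 0.5 = 0.068, 0.028 m / 0.5 = 0.056.

```bash
python3 drive.py '[[[0, 0, 0.03], 0, 0], [[0, 0, 0.044], 0, 0], [[0, 0, 0.056], 0, 0], [[0, 0, 0.068], 0, 0], [[0, 0, 0.068], 0, 0], [[0, 0, 0.068], 0, 0]]'; python3 drive.py '[[[0, 0, -0.06], 0, 0.05], [[0, 0, -0.09], 0, 0.05], [[0, 0, -0.09], 0, 0.05], [[0, 0, -0.09], 0, 0.05], [[0, 0, -0.09], 0, 0.05], [[0, 0, -0.09], 0, 0.05], [[0, 0, -0.09], 0, 0.05]]'; python3 go.py .536 -.067 .035 -1.3
```

```text
clock: 11.22
tool_pos: [0.5362, -0.0671, 0.0768]
orientation: [180.0, -0.0, -1.0]
force: [-1.8, -0.9, 4.0]
opening: 0.0005
gripper_force: 1.7
clock: 12.1
tool_pos: [0.5361, -0.0671, 0.1212]
orientation: [180.0, 0.0, -1.0]
force: [0.9, 0.6, -0.2]
opening: 0.0495
gripper_force: 0.0
[-0.     -0.0001  0.0862] turn 0.3
```

Converted, 0.086 m / 0.5 = 0.172, 0.045 m / 0.5 = 0.09.

```bash
python3 drive.py '[[[0, 0, 0.09], 0, 0.05], [[0, 0, 0.172], 0, 0.05], [[0, 0, 0.172], 0, 0.05], [[0, 0, 0.172], 0, 0], [[0, 0, 0.172], 0, 0], [[0, 0, 0.172], 0, 0], [[0, 0, 0.172], 0, 0], [[0, 0, 0.172], 0, 0]]'; python3 drive.py '[[[0, 0, -0.1], 0, 0], [[0, 0, -0.18], 0, 0], [[0, 0, -0.18], 0, 0]]'; python3 go.py .46 -.28 .13 -1.3
```

```text
clock: 13.1
tool_pos: [0.5372, -0.0669, 0.0371]
orientation: [-180.0, -0.2, -1.0]
force: [-1.3, 0.7, 8.1]
opening: 0.0294
gripper_force: 30.0
clock: 13.48
tool_pos: [0.5383, -0.0667, 0.1294]
orientation: [-179.9, -0.4, -1.0]
force: [0.5, 0.1, -1.5]
opening: 0.0294
gripper_force: 30.0
[-0.0746  0.2146 -0.0015] turn 0.3
```

Converted, 0.2146 m / 0.5 = 0.4292, 0.2 m / 0.5 = 0.4.

```bash
python3 drive.py '[[[-0.04, 0.1, 0], 0, 0], [[-0.08, 0.2, 0], 0, 0], [[-0.11, 0.3, 0], 0, 0], [[-0.144, 0.4, 0], 0, 0], [[-0.144, 0.4292, 0], 0, 0], [[-0.144, 0.4292, 0], 0, 0]]'; python3 go.py .465 -.28 .051 -1.3
```

```text
clock: 14.22
tool_pos: [0.4598, -0.281, 0.1249]
orientation: [-180.0, 0.0, -1.1]
force: [0.3, 0.4, -2.3]
opening: 0.0296
gripper_force: 30.0
[ 0.0052 -0.0011  0.0739] turn 0.2
```

Converted, 0.072 m / 0.5 = 0.144, 0.035 m / 0.5 = 0.07.

```bash
python3 drive.py '[[[0.01, 0, 0.07], 0, 0], [[0.01, 0, 0.144], 0, 0], [[0.01, 0, 0.144], 0, 0], [[0.01, 0, 0.144], 0, 0.05], [[0.01, 0, 0.144], 0, 0.05], [[0.01, 0, 0.144], 0, 0.05], [[0.01, 0, 0.144], 0, 0.05]]'; python3 drive.py '[[[0, 0, -0.08], 0, 0.05], [[0, 0, -0.16], 0, 0.05], [[0, 0, -0.16], 0, 0.02], [[0, 0, -0.16], 0, 0]]'; python3 go.py .627 -.046 .11 -1.3; python3 h.py
```

```text
clock: 15.1
tool_pos: [0.4658, -0.2805, 0.0543]
orientation: [180.0, -0.1, -1.0]
force: [-0.3, 0.1, 0.1]
opening: 0.05
gripper_force: 0.0
clock: 15.6
tool_pos: [0.4651, -0.2803, 0.1335]
orientation: [-180.0, -0.0, -1.0]
force: [-0.3, 0.2, -0.4]
opening: 0.0355
gripper_force: 0.0
[ 0.1577 -0.2372  0.0236] turn 0.3
[ 0.6277 -0.0439  0.0564] gap 0.0037 px [326. 240.] [307. 264.] 25 34
[0.618  0.0729 0.0541] gap 0.0003 px [276. 245.] [364. 264.] 56 46
[0.5443 0.184  0.0553] gap 0.0003 px [227. 277.] [416. 240.] 33 13
[0.4777 0.1857 0.0518] gap 0.0006 px [225. 306.] [415. 220.] 50 18
```

Converted, -0.237 m / 0.5 = -0.474, -0.2 m / 0.5 = -0.4.

```bash
python3 drive.py '[[[0.06, -0.1, 0], 0, 0], [[0.13, -0.2, 0], 0, 0], [[0.2, -0.3, 0], 0, 0], [[0.27, -0.4, 0.02], 0, 0], [[0.3154, -0.474, 0.04], 0, 0], [[0.3154, -0.474, 0.046], 0, 0], [[0.3154, -0.474, 0.046], 0, 0], [[0.3154, -0.474, 0.046], 0, 0]]'; python3 go.py .627 -.046 .0755 -1.3;  python3 drive.py '[[[0, 0, 0.03], 0, 0], [[0, 0, 0.044], 0, 0], [[0, 0, 0.056], 0, 0], [[0, 0, 0.068], 0, 0], [[0, 0, 0.068], 0, 0], [[0, 0, 0.068], 0, 0]]'; python3 drive.py '[[[0, 0, -0.06], 0, 0.05], [[0, 0, -0.09], 0, 0.05], [[0, 0, -0.09], 0, 0.05], [[0, 0, -0.09], 0, 0.05], [[0, 0, -0.09], 0, 0.05], [[0, 0, -0.09], 0, 0.05], [[0, 0, -0.09], 0, 0.05]]'; python3 go.py .627 -.046 .035 -1.3
```

```text
clock: 16.7
tool_pos: [0.6267, -0.0472, 0.1104]
orientation: [180.0, 0.0, -1.1]
force: [-0.3, 0.3, -0.1]
opening: 0.0005
gripper_force: 0.0
[ 0.0003 -0.0012  0.0349] turn 0.2
clock: 17.45
tool_pos: [0.6271, -0.0467, 0.0777]
orientation: [180.0, 0.0, -1.0]
force: [-5.4, -0.3, 12.5]
opening: 0.0008
gripper_force: 5.8
clock: 18.32
tool_pos: [0.6272, -0.0462, 0.1212]
orientation: [180.0, 0.0, -1.0]
force: [0.3, 0.4, -0.7]
opening: 0.05
gripper_force: 0.0
[-0.0001 -0.0002  0.0862] turn 0.3
```

Converted, 0.086 m / 0.5 = 0.172, 0.045 m / 0.5 = 0.09.

```bash
python3 drive.py '[[[0, 0, 0.09], 0, 0.05], [[0, 0, 0.172], 0, 0.05], [[0, 0, 0.172], 0, 0.05], [[0, 0, 0.172], 0, 0], [[0, 0, 0.172], 0, 0], [[0, 0, 0.172], 0, 0], [[0, 0, 0.172], 0, 0], [[0, 0, 0.172], 0, 0]]'; python3 drive.py '[[[0, 0, -0.1], 0, 0], [[0, 0, -0.2], 0, 0], [[0, 0, -0.26], 0, 0], [[0, 0, -0.26], 0, 0]]'; python3 go.py .50 .10 .165 -1.3 .50 .25 .165 -1.3
```

```text
clock: 19.32
tool_pos: [0.6283, -0.0461, 0.0374]
orientation: [-180.0, -0.2, -1.0]
force: [-0.9, 0.4, 6.8]
opening: 0.0292
gripper_force: 30.0
clock: 19.82
tool_pos: [0.6287, -0.046, 0.1691]
orientation: [-179.9, -0.3, -1.0]
force: [0.1, -0.7, -3.1]
opening: 0.0296
gripper_force: 30.0
[-0.1312 -0.1437  0.0035] turn 0.3
[-0.1338 -0.2937  0.0036] turn 0.3
```

Converted, -0.294 m / 0.5 = -0.588, -0.285 m / 0.5 = -0.57.

```bash
python3 drive.py '[[[-0.08, -0.09, 0], 0, 0], [[-0.16, -0.18, 0], 0, 0], [[-0.24, -0.26, 0], 0, 0], [[-0.266, -0.36, 0], 0, 0], [[-0.268, -0.47, 0], 0, 0], [[-0.268, -0.57, 0], 0, 0], [[-0.268, -0.588, 0], 0, 0], [[-0.268, -0.588, 0], 0, 0]]'; python3 go.py .50 .25 .047 -1.3
```

```text
clock: 20.82
tool_pos: [0.4977, 0.25, 0.1645]
orientation: [179.9, 0.1, -1.0]
force: [0.2, -0.4, -1.2]
opening: 0.0292
gripper_force: 30.0
[ 0.0025 -0.0002  0.1175] turn 0.3
```

Converted, 0.117 m / 0.5 = 0.234, 0.105 m / 0.5 = 0.21.

```bash
python3 drive.py '[[[0.004, 0, 0.08], 0, 0], [[0.004, 0, 0.16], 0, 0], [[0.004, 0, 0.21], 0, 0], [[0.004, 0, 0.234], 0, 0], [[0.004, 0, 0.234], 0, 0]]'; python3 drive.py '[[[0, 0, 0], 0, 0.048], [[0, 0, 0], 0, 0.048], [[0, 0, 0], 0, 0.048], [[0, 0, 0], 0, 0.048], [[0, 0, -0.08], 0, 0.048], [[0, 0, -0.16], 0, 0.048], [[0, 0, -0.24], 0, 0.02], [[0, 0, -0.24], 0, 0]]'; python3 go.py .50 .11 .165 -1.3 .619 .073 .11 -1.3
python3 - <<'E'
from h import *
t,s=both();t=snap('top','t2.png')
cv2.imwrite('pics/t2c.png',cv2.resize(t['frame'][210:370,80:500,::-1],None,fx=1.9,fy=1.9))
E
```

```text
clock: 21.45
tool_pos: [0.5003, 0.249, 0.0481]
orientation: [179.9, 0.1, -1.1]
force: [-0.1, 0.5, -1.2]
opening: 0.0289
gripper_force: 30.0
clock: 22.45
tool_pos: [0.502, 0.2514, 0.1722]
orientation: [-179.7, -0.3, -1.0]
force: [1.0, 0.1, -0.5]
opening: 0.0332
gripper_force: 0.0
[0.0004 0.1414 0.0066] turn 0.3
[0.1197 0.1766 0.0621] turn 0.3
[0.6182 0.0729 0.0544] gap 0.0002 px [276. 244.] [364. 264.] 53 37
[ 0.4637 -0.2789  0.0594] gap 0.0009 px [432. 310.] [213. 204.] 56 31
[ 0.4165 -0.2793  0.0591] gap 0.0004 px [433. 332.] [217. 191.] 55 26
```

View pics/t2c.png

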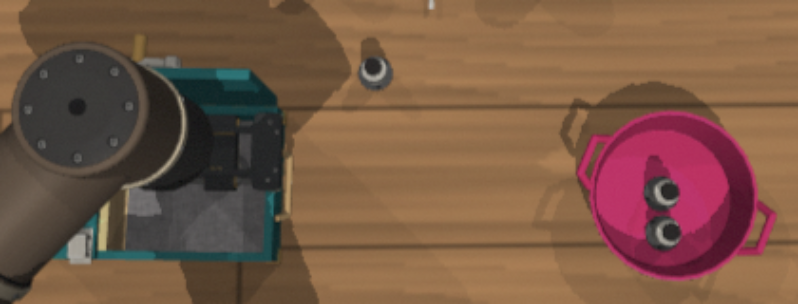

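Converted, 0.1766 m / 0.5 = 0.3532, 0.176 m / 0.5 = 0.352.

```bash
python3 drive.py '[[[0, 0.1, 0], 0, 0], [[0, 0.2, 0], 0, 0], [[0.04, 0.28, 0], 0, 0], [[0.13, 0.32, 0.04], 0, 0], [[0.22, 0.352, 0.09], 0, 0], [[0.239, 0.3532, 0.12], 0, 0], [[0.239, 0.3532, 0.124], 0, 0], [[0.239, 0.3532, 0.124], 0, 0]]'; python3 go.py .619 .073 .0755 -1.3;  python3 drive.py '[[[0, 0, 0.03], 0, 0], [[0, 0, 0.044], 0, 0], [[0, 0, 0.056], 0, 0], [[0, 0, 0.068], 0, 0], [[0, 0, 0.068], 0, 0], [[0, 0, 0.068], 0, 0]]'; python3 drive.py '[[[0, 0, -0.06], 0, 0.05], [[0, 0, -0.09], 0, 0.05], [[0, 0, -0.09], 0, 0.05], [[0, 0, -0.09], 0, 0.05], [[0, 0, -0.09], 0, 0.05], [[0, 0, -0.09], 0, 0.05], [[0, 0, -0.09], 0, 0.05]]'; python3 go.py .619 .073 .035 -1.3
```

```text
clock: 23.6
tool_pos: [0.616, 0.0717, 0.1064]
orientation: [180.0, 0.1, -1.0]
force: [0.0, -0.1, 0.1]
opening: 0.0004
gripper_force: 0.0
[ 0.0031 -0.0014  0.0309] turn 0.3
clock: 24.35
tool_pos: [0.6167, 0.0714, 0.0727]
orientation: [-180.0, 0.0, -1.0]
force: [-2.6, 0.5, 5.0]
opening: 0.0002
gripper_force: 2.1
clock: 25.22
tool_pos: [0.6167, 0.0713, 0.1172]
orientation: [180.0, 0.0, -1.0]
force: [0.1, 0.2, -0.9]
opening: 0.0495
gripper_force: 0.0
[ 0.0023 -0.0017  0.0822] turn 0.3
```

Converted, 0.082 m / 0.5 = 0.164, 0.04 m / 0.5 = 0.08.

```bash
python3 drive.py '[[[0.004, -0.002, 0.08], 0, 0.05], [[0.004, -0.002, 0.164], 0, 0.05], [[0.004, -0.002, 0.164], 0, 0.05], [[0.004, -0.002, 0.164], 0, 0], [[0.004, -0.002, 0.164], 0, 0], [[0.004, -0.002, 0.164], 0, 0], [[0.004, -0.002, 0.164], 0, 0], [[0.004, -0.002, 0.164], 0, 0]]'; python3 drive.py '[[[0, 0, -0.1], 0, 0], [[0, 0, -0.2], 0, 0], [[0, 0, -0.2], 0, 0]]'; python3 go.py .512 -.281 .135 -1.3
```

```text
clock: 26.22
tool_pos: [0.6199, 0.0727, 0.0373]
orientation: [-180.0, -0.2, -1.0]
force: [-0.5, 1.6, 6.4]
opening: 0.0293
gripper_force: 30.0
clock: 26.6
tool_pos: [0.6214, 0.0731, 0.1408]
orientation: [-179.8, -0.5, -1.0]
force: [0.7, 0.3, -1.9]
opening: 0.0293
gripper_force: 30.0
[-0.1034  0.356   0.0038] turn 0.3
```

Converted, 0.356 m / 0.5 = 0.712, 0.31 m / 0.5 = 0.62.

```bash
python3 drive.py '[[[-0.03, 0.1, 0], 0, 0], [[-0.06, 0.2, 0], 0, 0], [[-0.09, 0.32, 0], 0, 0], [[-0.12, 0.42, 0], 0, 0], [[-0.15, 0.52, 0], 0, 0], [[-0.18, 0.62, 0], 0, 0], [[-0.206, 0.712, 0], 0, 0], [[-0.206, 0.712, 0], 0, 0]]'; python3 drive.py '[[[0, 0, 0], 0, 0], [[0, 0, 0], 0, 0]]'; python3 go.py .512 -.281 .051 -1.3
```

```text
clock: 27.6
tool_pos: [0.5078, -0.2842, 0.1348]
orientation: [-180.0, 0.1, -1.3]
force: [1.0, 0.0, -1.0]
opening: 0.0294
gripper_force: 30.0
clock: 27.85
tool_pos: [0.5098, -0.2809, 0.1354]
orientation: [-180.0, 0.0, -0.9]
force: [-0.2, 0.3, -1.3]
opening: 0.0297
gripper_force: 30.0
[0.0022 0.0001 0.0844] turn 0.4
```

Converted, 0.084 m / 0.5 = 0.168, 0.08 m / 0.5 = 0.16.

```bash
python3 drive.py '[[[0.004, 0, 0.08], 0, 0], [[0.004, 0, 0.16], 0, 0], [[0.004, 0, 0.168], 0, 0], [[0.004, 0, 0.168], 0, 0.045], [[0.004, 0, 0.168], 0, 0.045], [[0.004, 0, 0.168], 0, 0.045], [[0.004, 0, 0.168], 0, 0.045]]'; python3 drive.py '[[[0, 0, -0.1], 0, 0.045], [[0, 0, -0.2], 0, 0.045], [[0, 0, -0.3], 0, 0.02], [[0, 0, -0.42], 0, 0], [[0, 0, -0.5], 0, 0], [[0, 0, -0.5], 0, 0]]'; python3 h.py
python3 - <<'E'
from h import *
t=snap('top')
cv2.imwrite('pics/t3c.png',cv2.resize(t['frame'][210:370,80:500,::-1],None,fx=1.9,fy=1.9))
P=cloud(t)
h=cv2.cvtColor(t['frame'],cv2.COLOR_RGB2HSV)
m=(h[...,0]>80)&(h[...,0]<100)&(h[...,1]>120)&(P[...,0]>.3)&(P[...,0]<.8)&(P[...,1]>.1)
q=P[m&(P[...,2]>.1)];print('lid',np.percentile(q,[1,50,99],axis=0).round(3))
s=snap('scene');P=cloud(s);h=cv2.cvtColor(s['frame'],cv2.COLOR_RGB2HSV)
m=(h[...,0]>80)&(h[...,0]<100)&(h[...,1]>120)&(P[...,0]>.5)&(P[...,0]<.8)&(P[...,1]>.1)
q=P[m&(P[...,2]>.1)];print('outer face x=a+bz+cy',np.linalg.lstsq(np.c_[np.ones(len(q)),q[:,2],q[:,1]],q[:,0],rcond=None)[0],np.percentile(q,[1,99],axis=0).round(3))
E
```

```text
clock: 28.72
tool_pos: [0.512, -0.282, 0.0525]
orientation: [180.0, -0.1, -1.0]
force: [-0.5, -0.1, -1.0]
opening: 0.0448
gripper_force: 0.0
clock: 29.48
tool_pos: [0.5129, -0.2825, 0.3061]
orientation: [179.9, -0.4, -1.0]
force: [0.3, 0.5, -0.3]
opening: 0.0105
gripper_force: 0.0
[0.543  0.1845 0.0529] gap 0.0001 px [227. 278.] [416. 240.] 31 19
[0.4773 0.1862 0.0506] gap 0.0 px [225. 307.] [415. 220.] 47 27
[ 0.464  -0.2791  0.0592] gap 0.0007 px [432. 310.] [213. 205.] 55 32
[ 0.4166 -0.2795  0.0591] gap 0.0001 px [433. 332.] [217. 191.] 54 24
lid [[0.574 0.183 0.103]
 [0.599 0.279 0.206]
 [0.623 0.375 0.268]]
outer face x=a+bz+cy [0.55963492 0.21614239 0.02045598] [[0.585 0.183 0.102]
 [0.626 0.376 0.266]]
```

View pics/t3c.png

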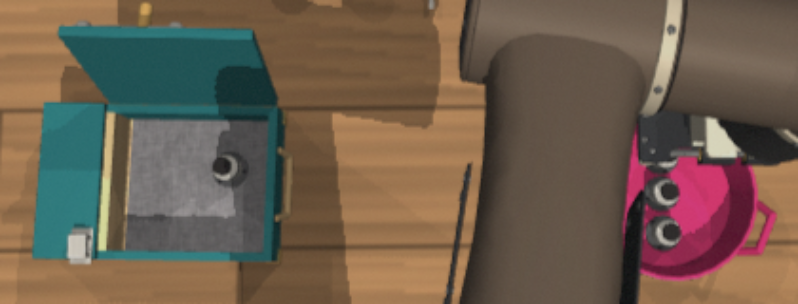

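Converted, -0.35 m / 0.5 = -0.7, 0.165 m / 0.5 = 0.33.

```bash
python3 drive.py '[[[0.06, -0.1, -0.02], 0, 0], [[0.13, -0.2, -0.04], 0, 0], [[0.2, -0.3, -0.06], 0, 0], [[0.27, -0.4, -0.06], 0, 0], [[0.33, -0.5, -0.06], 0, 0], [[0.37, -0.6, -0.06], 0, 0], [[0.38, -0.7, -0.06], 0, 0], [[0.38, -0.7, -0.06], 0, 0]]'; python3 go.py .70 .215 .33 -1.3 .70 .215 .26 -1.3 .66 .215 .26 -1.3
```

```text
clock: 30.68
tool_pos: [0.7077, 0.0684, 0.3286]
orientation: [179.9, 0.2, -0.8]
force: [0.5, -1.0, -0.1]
opening: 0.0009
gripper_force: 0.0
[-0.0098 -0.1465 -0.0015] turn 0.5
[-0.0095 -0.1465  0.0685] turn 0.5
[-0.0495 -0.146   0.0687] turn 0.5
```

Converted, -0.146 m / 0.5 = -0.292, -0.1 m / 0.5 = -0.2.

```bash
python3 drive.py '[[[-0.01, -0.1, 0], 0, 0], [[-0.018, -0.2, 0], 0, 0], [[-0.018, -0.292, 0], 0, 0], [[-0.018, -0.292, 0.06], 0, 0], [[-0.018, -0.292, 0.136], 0, 0], [[-0.018, -0.292, 0.136], 0, 0], [[-0.018, -0.292, 0.136], 0, 0]]'; python3 go.py .65 .215 .262 -1.3  .59 .215 .264 -1.3 .545 .215 .262 -1.3 .505 .215 .248 -1.3 .459 .215 .213 -1.3 .427 .215 .166 -1.3 .416 .215 .133 -1.3 .413 .215 .109 -1.3
```

```text
clock: 31.55
tool_pos: [0.702, 0.2103, 0.2647]
orientation: [180.0, -0.1, -1.0]
force: [0.9, -0.6, 0.2]
opening: 0.0006
gripper_force: 0.0
[-0.0521 -0.0038  0.0026] turn 0.3
[-0.112  -0.0027  0.0006] turn 0.3
[-0.157  -0.0019  0.0025] turn 0.3
[-0.197  -0.0012  0.0165] turn 0.3
[-0.2431 -0.0003  0.0514] turn 0.3
[-2.751e-01  2.000e-04  9.840e-02] turn 0.3
[-0.2861  0.0004  0.1314] turn 0.3
[-0.2892  0.0004  0.1554] turn 0.3
```

Converted, -0.197 m / 0.5 = -0.394, -0.177 m / 0.5 = -0.354.

```bash
python3 drive.py '[[[-0.06, -0.006, 0.004], 0, 0], [[-0.104, -0.006, 0.004], 0, 0], [[-0.16, -0.006, 0.002], 0, 0], [[-0.224, -0.006, 0], 0, 0], [[-0.27, -0.004, 0.002], 0, 0], [[-0.314, -0.004, 0.005], 0, 0], [[-0.354, -0.002, 0.018], 0, 0], [[-0.394, -0.002, 0.033], 0, 0]]'; python3 go.py .459 .215 .213 -1.3 .427 .215 .166 -1.3 .416 .215 .133 -1.3 .413 .215 .109 -1.3
python3 - <<'E'
from h import *
s=snap('scene');cv2.imwrite('pics/s4.png',cv2.resize(s['frame'][120:320,330:630,::-1],None,fx=2,fy=2))
E
```

```text
clock: 32.55
tool_pos: [0.5057, 0.2162, 0.2503]
orientation: [-179.8, -0.3, -1.0]
force: [3.1, 2.1, -0.1]
opening: 0.0002
gripper_force: 1.0
[-0.0469  0.0022  0.037 ] turn 0.3
[-0.0792  0.0029  0.0838] turn 0.3
[-0.0903  0.0033  0.1167] turn 0.3
[-0.0935  0.0034  0.1407] turn 0.3
```

View pics/s4.png

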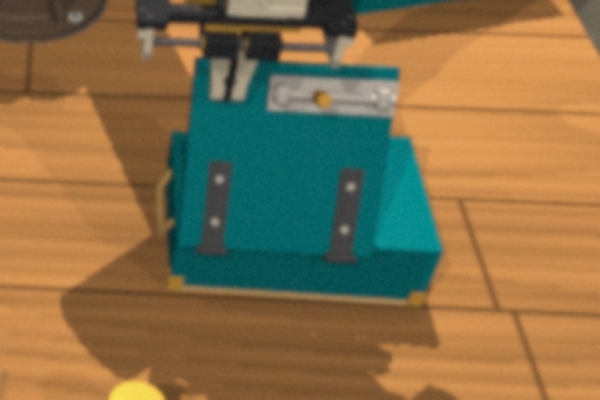

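The lid leans well forward, with the fingers on it left of the bolt (crop 230,85) and the knob at (322,98) clear. I'll continue down.

The manual's scale: shifts go in shares of 0.5 m and turns go in shares of 120 degrees. Converting my numbers, 0.1407 m / 0.5 = 0.2814, 0.13 m / 0.5 = 0.26.

```bash
python3 drive.py '[[[-0.048, 0.004, 0.034], 0, 0], [[-0.094, 0.004, 0.074], 0, 0], [[-0.128, 0.006, 0.12], 0, 0], [[-0.158, 0.006, 0.168], 0, 0], [[-0.172, 0.006, 0.2], 0, 0], [[-0.1806, 0.006, 0.234], 0, 0], [[-0.184, 0.006, 0.26], 0, 0], [[-0.187, 0.006, 0.2814], 0, 0]]'; python3 drive.py '[[[0, 0, 0.002], 0, 0], [[0, 0, 0.004], 0, 0], [[0, 0, 0.004], 0, 0]]'
```

```text
clock: 33.6
tool_pos: [0.4127, 0.2147, 0.1108]
orientation: [180.0, -0.2, -0.8]
force: [-47.0, -13.2, 142.0]
opening: 0.0003
gripper_force: 70.6
clock: 33.98
tool_pos: [0.4125, 0.2147, 0.1114]
orientation: [-179.9, -0.3, -0.8]
force: [-27.7, -10.1, 80.7]
opening: 0.0001
gripper_force: 40.4
```

The force reading peaked at 142 N here, above the 120 N wrist limit. I'm backing off now and checking the lid.

Converted, -0.13 m / 0.5 = -0.26, -0.1 m / 0.5 = -0.2.

```bash
python3 drive.py '[[[0, 0, -0.04], 0, 0], [[0, 0, -0.12], 0, 0], [[0, 0, -0.2], 0, 0], [[0.06, 0, -0.26], 0, 0], [[0.06, 0, -0.26], 0, 0]]'; python3 drive.py '[[[0.1, 0.1, 0], 0, 0], [[0.2, 0.2, 0], 0, 0], [[0.2, 0.3, 0], 0, 0], [[0.2, 0.4, 0], 0, 0], [[0.2, 0.4, 0], 0, 0], [[0.2, 0.4, 0], 0, 0]]'
python3 - <<'E'
from h import *
np.set_printoptions(precision=4,suppress=True)
t=snap('top');s=snap('scene')
cv2.imwrite('pics/t5.png',cv2.resize(t['frame'][230:370,80:250,::-1],None,fx=4,fy=4))
cv2.imwrite('pics/s5.png',cv2.resize(s['frame'][150:290,380:580,::-1],None,fx=4,fy=4))
for v in(t,s):
    P=cloud(v);h=cv2.cvtColor(v['frame'],cv2.COLOR_RGB2HSV)
    near=(P[...,0]>.3)&(P[...,0]<.65)&(P[...,1]>.12)&(P[...,1]<.5)
    q=P[near&(h[...,0]>80)&(h[...,0]<100)&(h[...,1]>120)&(P[...,2]>.07)]
    l=q[(q[:,1]<.37)]; print('lid z=a+bx',np.linalg.lstsq(np.c_[np.ones(len(l)),l[:,0]-.57],l[:,2],rcond=None)[0],cv2.minAreaRect(q[:,:2].astype(np.float32)))
    k=near&(h[...,0]>12)&(h[...,0]<30)&(h[...,1]>110)&(P[...,2]>.095); print('knob',k.sum(),np.median(P[k],0),np.argwhere(k).mean(0)[::-1])
E
python3 -c "from plant import ctrl, camrig, telemetry, job;print(telemetry.get_obs()['tool_pos'],telemetry.get_obs()['force'])"
```

```text
clock: 34.6
tool_pos: [0.4436, 0.2147, 0.2373]
orientation: [-179.8, -0.3, -1.1]
force: [-0.2, 0.1, -1.1]
opening: 0.0
gripper_force: 0.0
clock: 35.35
tool_pos: [0.5372, 0.0117, 0.234]
orientation: [-180.0, 0.0, -1.1]
force: [-0.3, 0.6, 1.0]
opening: 0.0003
gripper_force: 0.0
lid z=a+bx [ 0.0852 -0.0243] ((0.47293463349342346, 0.2887326180934906), (0.3332635760307312, 0.1915684938430786), 88.5691909790039)
knob 5 [0.3531 0.1995 0.6459] [140.6 379.8]
lid z=a+bx [ 0.0847 -0.0279] ((0.47634434700012207, 0.31961917877197266), (0.26896461844444275, 0.19825631380081177), 88.50804138183594)
knob 70 [0.4087 0.306  0.1194] [468.8571 169.3   ]
[0.53725647 0.01262217 0.23417929] [ 0.03749172 -0.16021637  0.24368372]
```

View pics/t5.png

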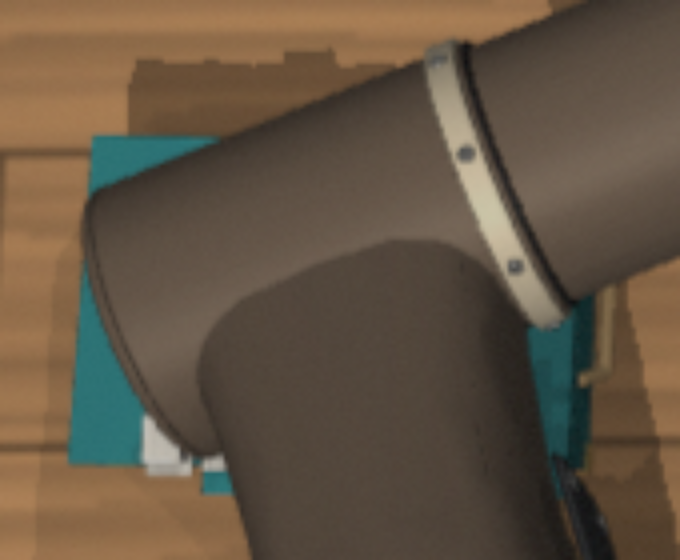

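View pics/s5.png

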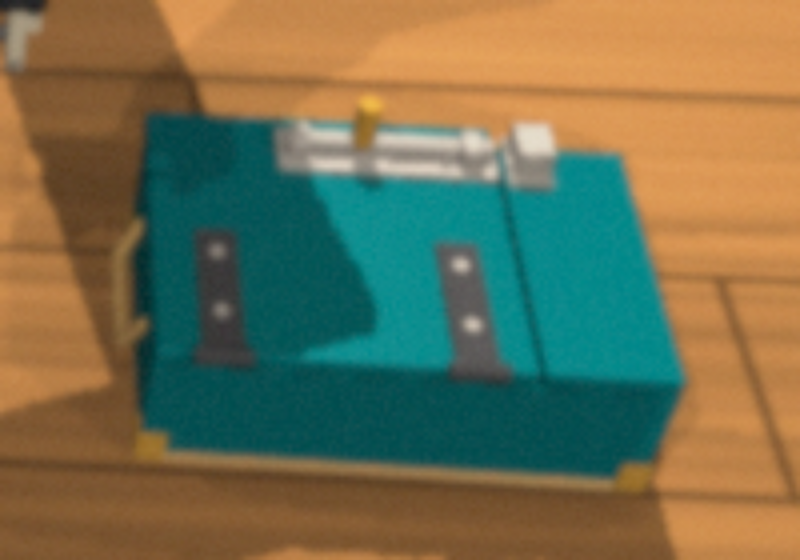

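```bash
python3 - <<'E'
from h import *
s=snap('scene');print(onplane(s,472.5,175.7,.125))
E
python3 go.py .407 .245 .20 -1.3
```

```text
[0.40444228 0.30771296 0.125     ]
[-0.1341 -0.2301  0.0343] turn 0.4
```

Converted, -0.23 m / 0.5 = -0.46, -0.2 m / 0.5 = -0.4.

```bash
python3 drive.py '[[[-0.06, -0.1, 0], 0, 0], [[-0.12, -0.2, 0], 0, 0], [[-0.18, -0.3, 0.02], 0, 0], [[-0.24, -0.4, 0.04], 0, 0], [[-0.268, -0.46, 0.068], 0, 0], [[-0.268, -0.46, 0.068], 0, 0], [[-0.268, -0.46, 0.068], 0, 0], [[-0.268, -0.46, 0.068], 0, 0]]'; python3 go.py .406 .245 .16 -1.3 .406 .245 .134 -1.3
python3 - <<'E'
from h import *
t=snap('top');cv2.imwrite('pics/t6.png',cv2.resize(t['frame'][230:370,80:250,::-1],None,fx=4,fy=4))
E
```

```text
clock: 36.5
tool_pos: [0.4076, 0.2439, 0.2007]
orientation: [-180.0, -0.0, -1.0]
force: [-0.0, 0.5, -0.4]
opening: 0.0004
gripper_force: 0.0
[-0.0017 -0.0011  0.0407] turn 0.3
[-0.0017 -0.0011  0.0667] turn 0.3
```

Converted, 0.0667 m / 0.5 = 0.1334, 0.055 m / 0.5 = 0.11.

```bash
python3 drive.py '[[[-0.0034, -0.002, 0.06], 0, 0], [[-0.0034, -0.002, 0.11], 0, 0], [[-0.0034, -0.002, 0.1334], 0, 0], [[-0.0034, -0.002, 0.1334], 0, 0]]'; python3 go.py .406 .311 .134 -1.3
python3 - <<'E'
from h import *
s=snap('scene');P=cloud(s);h=cv2.cvtColor(s['frame'],cv2.COLOR_RGB2HSV)
m=(P[...,0]>.3)&(P[...,0]<.57)&(P[...,2]>.082)&(P[...,2]<.098)&(h[...,0]>80)&(h[...,0]<100)&(h[...,1]>120)
for a,b in((.2,.37),(.395,.45)):
    l=P[m&(P[...,1]>a)&(P[...,1]<b)]; print(len(l),np.polyfit(l[:,0]-.48,l[:,2],1))
E
```

```text
clock: 37.05
tool_pos: [0.4058, 0.2446, 0.1334]
orientation: [179.9, 0.0, -1.1]
force: [-0.1, -0.1, -0.1]
opening: 0.0001
gripper_force: 0.0
[-0.001  -0.0664 -0.0007] turn 0.2
3347 [-0.00272169  0.08794708]
1331 [0.00014898 0.08789984]
```

Converted, -0.06 m / 0.5 = -0.12, -0.054 m / 0.5 = -0.108.

```bash
python3 drive.py '[[[0, -0.03, 0], 0, 0], [[0, -0.06, 0], 0, 0], [[-0.002, -0.076, 0], 0, 0], [[-0.002, -0.092, 0], 0, 0], [[-0.002, -0.108, 0], 0, 0], [[-0.002, -0.12, 0], 0, 0], [[-0.002, -0.12, 0], 0, 0]]'
python3 - <<'E'
from h import *
s=snap('scene');cv2.imwrite('pics/s7.png',cv2.resize(s['frame'][140:230,420:560,::-1],None,fx=5,fy=5))
E
```

```text
clock: 37.98
tool_pos: [0.4057, 0.3057, 0.1335]
orientation: [-180.0, 0.0, -1.0]
force: [0.8, -0.0, 0.2]
opening: 0.0001
gripper_force: 0.0
```

View pics/s7.png

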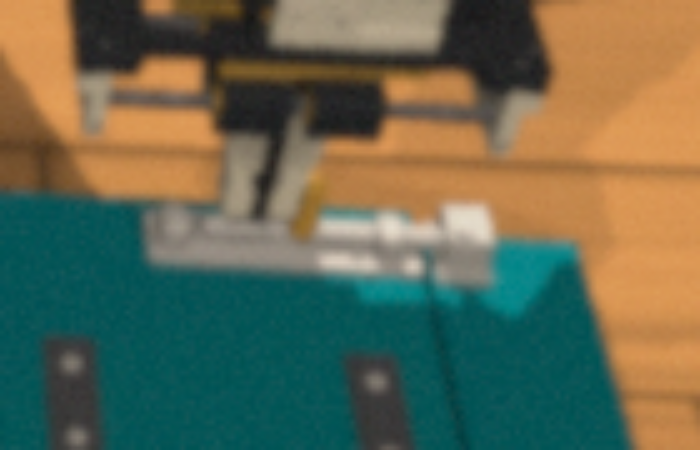

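Converted, -0.012 m / 0.5 = -0.024, -0.009 m / 0.5 = -0.018.

```bash
python3 drive.py '[[[0, -0.008, 0], 0, 0], [[0, -0.018, 0], 0, 0], [[0, -0.024, 0], 0, 0], [[0, -0.024, 0], 0, 0]]'; python3 drive.py '[[[0, -0.004, 0], 0, 0], [[0, -0.004, 0], 0, 0]]'; python3 drive.py '[[[0, -0.004, 0], 0, 0], [[0, -0.004, 0], 0, 0]]'
```

```text
clock: 38.52
tool_pos: [0.4058, 0.3167, 0.1335]
orientation: [179.9, 0.0, -1.0]
force: [0.7, -4.4, 1.5]
opening: 0.0007
gripper_force: 2.0
clock: 38.78
tool_pos: [0.4057, 0.3171, 0.1335]
orientation: [179.8, 0.1, -1.0]
force: [1.9, -10.3, 3.7]
opening: 0.0002
gripper_force: 5.0
clock: 39.02
tool_pos: [0.4057, 0.3173, 0.1334]
orientation: [179.6, 0.1, -1.0]
force: [3.1, -15.8, 7.6]
opening: 0.0001
gripper_force: 8.1
```

Converted, -0.15 m / 0.5 = -0.3, -0.12 m / 0.5 = -0.24.

```bash
python3 drive.py '[[[0, 0.02, 0], 0, 0], [[0, 0.05, 0], 0, 0], [[0, 0.05, 0], 0, 0], [[0, 0.05, -0.12], 0, 0], [[0, 0.05, -0.24], 0, 0], [[0, 0.05, -0.3], 0, 0]]'; python3 drive.py '[[[0.08, 0.1, 0], 0, 0], [[0.12, 0.2, 0], 0, 0], [[0.12, 0.3, 0], 0, 0], [[0.12, 0.4, 0], 0, 0], [[0.12, 0.5, 0], 0, 0], [[0.12, 0.5, 0], 0, 0], [[0.12, 0.5, 0], 0, 0], [[0.12, 0.5, 0], 0, 0]]'
python3 - <<'E'
from h import *
t,s=both()
P=cloud(s);h=cv2.cvtColor(s['frame'],cv2.COLOR_RGB2HSV)
k=(P[...,0]>.36)&(P[...,0]<.45)&(P[...,1]>.25)&(P[...,1]<.38)&(h[...,0]>12)&(h[...,0]<30)&(h[...,1]>110)&(P[...,2]>.095);print('knob',k.sum(),np.median(P[k],0),np.argwhere(k).mean(0)[::-1])
cv2.imwrite('pics/s8.png',cv2.resize(s['frame'][130:290,150:570,::-1],None,fx=1.9,fy=1.9))
print(telemetry.get_obs()['qvel'].round(2),telemetry.get_obs()['force'])
E
```

```text
clock: 39.78
tool_pos: [0.4064, 0.2973, 0.2876]
orientation: [-179.7, -0.2, -1.0]
force: [0.2, 0.3, -0.9]
opening: 0.0002
gripper_force: 0.0
clock: 40.78
tool_pos: [0.4614, 0.0461, 0.2837]
orientation: [-180.0, -0.0, -0.9]
force: [0.4, 0.3, 0.4]
opening: 0.0006
gripper_force: 0.0
[ 0.5091 -0.2802  0.0589] gap 0.0016 px [432. 290.] [208. 218.] 56 33
[ 0.4638 -0.2791  0.0593] gap 0.0006 px [432. 310.] [213. 204.] 55 33
[ 0.4163 -0.2793  0.0592] gap 0.0007 px [433. 332.] [217. 191.] 56 26
knob 68 [0.4091737  0.33788053 0.11702476] [485.70588235 180.44117647]
[-0.05  0.08 -0.05  0.02 -0.01  0.09] [ 0.08606964  0.0782045  -1.05665576]
```

View pics/s8.png

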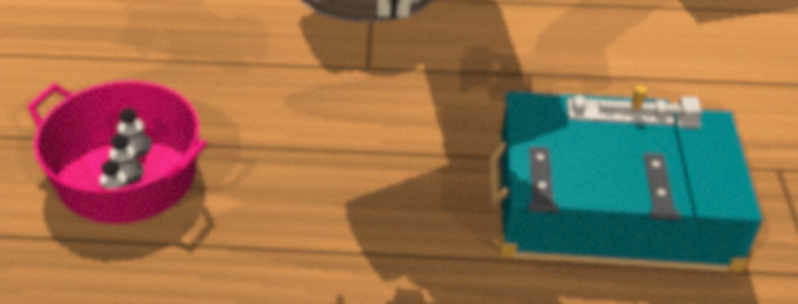

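The three tired buffers stand in the tub at crop (110–130, 115–170). The chest is shut, and its knob at (640,97) has moved about 32 mm, up to the keeper.

```bash
python3 -c "from plant import ctrl, camrig, telemetry, job;print(job.close_job())"
```

```text
the job is handed in; nothing more can be done
None
```

I handed the job in with the three weak buffers in the tub, the one stiff buffer in the chest, the lid shut flush and the bolt home (about 32 mm of knob travel, up against its stop), but the wrist force read about 142 N for a moment as I pressed the lid shut, over the 120 N limit, so the run may be judged failed on that.

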